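Fetch the air filter from under the analyser's flap

TASK

Check the air filter of the sample-bay blower: lift the empty tube rack out of the nest on top of the flap and stand it upright on the bare bench, then swing the flap up until it stands open by itself. Draw the filter plate out of its slot by its tab and hold it up, upright and still, about 15 cm above the middle of the flat inspection pad. Finish there still holding the filter; leave the flap open, the rack standing, and the filled tube rack, the slide box and the jar where they are.

Things in the scene. Friction and masses are not known exactly. Their poses are not given: they have to be found in the camera images.
- housing: Grey filter housing fixed to the bench, 133 x 180 x 100 mm tall. Origin on the bench: front face x -58 mm, back x +75, sides y +-90; x points from pull bar to hinge, z up. Under the flap an open well (x -52 to +45, y +-84 mm) with a black deck 66 mm above the bench; in it the filter's slot, 13 x 84 mm (long along y), 60 mm deep, centred at x -20 mm, y 0.
- flap (a joint): Hinge of the white flap covering the well, rad: 0 shut (level), grows as its front edge swings up and away from the robot, pi/2 upright, stop at 2.0. Stiff (0.28 N m): the flap stays at whatever angle it is left. Flap 113 mm from hinge to front edge, 176 mm wide, 6 mm thick, top 108 mm above the bench when shut.
- flap_hinge (a point): Point on the hinge axis, in the middle of the flap's far edge, at x = +55 mm, z = 105 mm of the housing. Axis along the housing's y.
- flap_bar (a point): Middle of the flap's round steel pull bar: 10 mm diameter, 92 mm long along the housing's y, carried by two thin arms in the flap's plane, 155 mm from the hinge axis; moves with the flap. Shut, it hangs free in front of the housing, 105 mm above the bench, with 37 mm clear between bar and flap edge.
- rack: Empty off-white moulded tube rack, a block 26 (x) x 90 (y) x 50 (z) mm with four black tube seats on top, about 0.09 kg. Origin at the centre of its underside, z up. It starts in a nest on the flap: a pocket with a rim 8 mm high and 4 mm thick, 2 mm clearance, floor 108 mm above the bench.
- filter: Filter plate: white frame 10 (x) x 80 (y) x 60 (z) mm, pleated grey faces, on its top middle a grip tab 10 (x) x 30 (y) x 30 (z) mm; 90 mm tall in all, about 0.09 kg. Origin: centre of underside, z up. Starts upright in the slot, hidden under the flap, underside 6 mm, tab top 96 mm above the bench; only the tab is above the deck. Most finger room is at the tab's 30 mm ends (along y).
- pad: Flat inspection pad fixed on the bench, 140 x 140 x 10 mm, white plate in a black frame. Origin at the centre of its underside. On the left or right of the housing.
- slide_box: Bystander: closed grey slide box with clear lid, 80 x 60 x 48 mm. Origin at the centre of its underside. On the other side of the housing from the pad.
- tube_rack: Bystander: a like rack, 26 x 90 x 50 mm, filled with capped tubes (92 mm tall), standing on the bench behind the housing's left. Origin at the centre of its underside.
- jar: Bystander: closed jar, 56 mm diameter, 75 mm tall, standing behind the housing's right. Origin at the centre of its underside.

How it is judged:
By the outcome, as a careful person would: the job done as asked, in the order asked, and still so for the second after the job is handed in, while the arm keeps its last pose, push and grip.
It also fails if it takes over 72 s, if anything falls off the work surface, if the arm or the gripper's body presses on something with over 40 N, if the wrist force passes 120 N, or if a joint passes its speed limit or range.

ROBOT

A 6-joint arm with a two-finger parallel gripper is mounted at the origin on the work surface. World frame = base frame: x ahead of the robot, y to its left, z up, the work surface at z = 0. Lengths are in m, angles in rad, forces in N, time in s.
With the tool pointing down it reaches from about 0.325 to 0.85 m from the base axis. Payload 4.4 kg.
Tool frame: the origin (TCP) lies at the very end of the fingers, on their centre line; the grasp point (between the pads) lies 19 mm behind it; z points along the fingers, y is the direction in which the jaws open and shut (so a half turn about z gives the same grasp; the last joint's range is limited). The gripper opens to 94 mm and grips with 3 to 60 N. Pads are 16 mm wide; open, the fingers measure 119 mm over their backs; the gripper's body (75 mm by 177 mm) begins 78 mm behind the grasp point.
Start: joints at [-1.333, 0.207, 1.542, -0, 1.393, -0.15], TCP at [0.218, -0.532, 0.205] pointing down, gripper open.
Joint ranges: [-2.73, 2.73], [-0.86, 2.22], [0.23, 2.46], [-1.11, 4.25], [0.08, 2.63], [-2.82, 2.82]. Speed limits (rad/s): [2.79, 2.79, 3.14, 3.14, 3.14, 3.14].

INTERFACE

Orientations are given as a unit quaternion [w, x, y, z].
In Python, from rig import r gives the robot as it stands.
- The arm moves only by the tool servo_tool, never from a script. Its argument "series" is a list of rows, each a list of 3 entries, a list of its own where there are three numbers: the shift along the tool's x, y, z as a fraction of full scale, then the turn, a rotation vector about the tool's x, y, z as a fraction of full scale, then the finger opening in mm, from 0 to 94. In form: [[[x, y, z], [ax, ay, az], claw], ...]. A call has 1 to 5 rows; each row shifts and turns the commanded pose from where the row before left it, along the tool's axes as they then stand; what a row does not reach is not made up. Full scale, the value 1, is 50 mm for a shift and 4 degrees for a turn. A row lasts 1/10 s, in which the tool goes at most 50 mm and 8.59 degrees, less where a joint would pass 70% of its speed; a pose out of reach is approached as far as the arm can. A call with a number of a shift or a turn outside -1 to 1 is refused whole. A call with a gripper value outside its range is refused whole. The fingers move at their own pace and stop on an object; "force" is the grip in N (left out, the last holds). Time passes only in rows, so rows that do not move let the fingers close. It gives the time, the measured TCP pose, the force and the opening at its end, in the units of the state.
- r.state(): the state, without advancing time (a new reading comes with each control period).
- r.grab_frame(name): name is "scene" or "top" or "wrist"; returns the picture (480x640x3 uint8, red, green, blue); there is no depth.
- r.calibration(name): a dict with "mtx" (3x3 intrinsics, pixels), "world_to_cam" (4x4, takes a point from world to camera coordinates). Camera axes: x right, y up, looking along -z (the intrinsics and any distortion apply to the point x, -y, -z); pixel columns grow to the right and rows downward; lengths in m; the calibration is good to about 2 mm. A picture is of the moment at which its call begins: read the wrist's pose just before it. calibration takes no time and is no camera call; for the wrist camera it gives the pose at the moment of the call.
- r.close_job(): hands the job in, once; it reports no verdict.
The state is a dict: "t": time; "joints": joint angles; "qvel": joint speeds; "effort": joint torques, N m; "ee_pos": TCP position; "ee_rot": TCP orientation; "ft_force": force on the tool from outside, world axes, zero at the start; "ft_torque": the same for the moment, N m; "finger_gap": finger opening in m.
Only numpy, scipy, OpenCV 4.12 (cv2) and the standard library are available. Lean on these libraries where they do the work, as an engineer would, in place of code of your own. Each camera call takes 0.05 s, during which the arm holds its last target. There are 200 camera calls.

## Working session

There is one attempt and no reset: what is moved stays moved. The work goes in short steps, Python scripts to look and compute and a tool call to move; the robot and the scene stay as the last step left them, time stands still between calls to the robot, and variables do not carry over. Pictures are saved under pics/ and viewed, about 8 in all and at most 12, crops included, and the job is handed in when it is done.

Besides the shell and the picture viewer there is one more tool, called in YAML: its name, and indented under it one key for each argument. servo_tool: Moves the arm, as the interface text tells. Shift numbers are shares of 50 mm and turn numbers shares of 4 degrees, none past 1 either way. Its arguments: {"type":"object","properties":{"series":{"type":"array","items":{"type":"array"}},"force":{"type":"number"}},"required":["series"]}

```bash
ls; mkdir -p pics; python3 - <<'E'
from rig import r
import cv2,numpy as np
s=r.state();print(s)
for n in("scene","top"):
    im=r.grab_frame(n);cv2.imwrite(f"pics/{n}0.png",im[:,:,::-1]);c=r.calibration(n);print(n,c)
E
```

```text
pics
{'t': 0.0, 'joints': array([-1.33249330e+00,  2.07368123e-01,  1.54291032e+00,  9.78423700e-06,
        1.39348841e+00, -1.50505104e-01]), 'qvel': array([ 0.00129052, -0.00024313, -0.00072569, -0.00154676, -0.00155022,
       -0.00036131]), 'effort': array([-1.93882872e-03, -3.70876479e+01, -2.81418264e+01,  6.94891973e-02,
        3.60938685e-02, -1.59497754e-04]), 'ee_pos': array([ 0.21777745, -0.5313182 ,  0.20434095]), 'ee_rot': array([-1.08626139e-03,  9.81162556e-01,  1.93180892e-01, -4.28972778e-05]), 'ft_force': array([ 0.31249383, -0.5709899 , -0.72405582]), 'ft_torque': array([0.01832643, 0.05732531, 0.08252936]), 'finger_gap': 0.09439514845608495}
scene {'mtx': array([[546.23041689,   0.        , 308.7626813 ],
       [  0.        , 546.23041689, 243.82686324],
       [  0.        ,   0.        ,   1.        ]]), 'world_to_cam': array([[ 0.05066571,  0.99865483,  0.01102299, -0.0122952 ],
       [-0.83793501,  0.03650112,  0.54454806,  0.45404727],
       [ 0.5434132 , -0.03682647,  0.8386572 , -1.6750414 ],
       [ 0.        ,  0.        ,  0.        ,  1.        ]])}
top {'mtx': array([[502.00014758,   0.        , 308.02709541],
       [  0.        , 502.00014758, 230.92554434],
       [  0.        ,   0.        ,   1.        ]]), 'world_to_cam': array([[ 4.77668564e-04, -9.99818338e-01, -1.90542240e-02,
         9.70373350e-03],
       [ 9.87460803e-01, -2.53637672e-03,  1.57844000e-01,
        -6.29828348e-01],
       [-1.57863655e-01, -1.88906964e-02,  9.87280207e-01,
        -1.04875379e+00],
       [ 0.00000000e+00,  0.00000000e+00,  0.00000000e+00,
         1.00000000e+00]])}
```

View pics/top0.png

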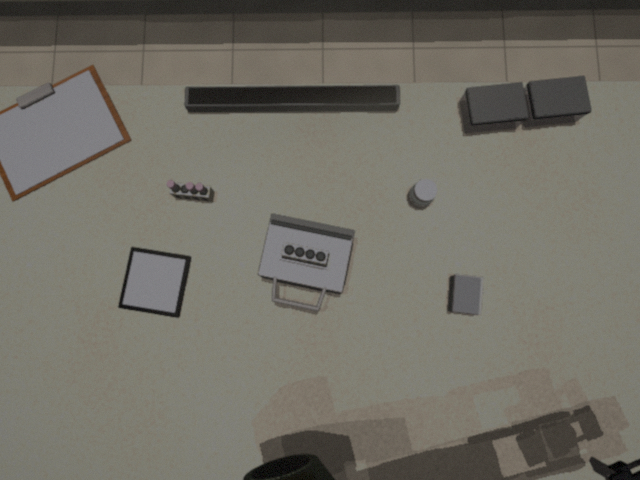

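View pics/scene0.png

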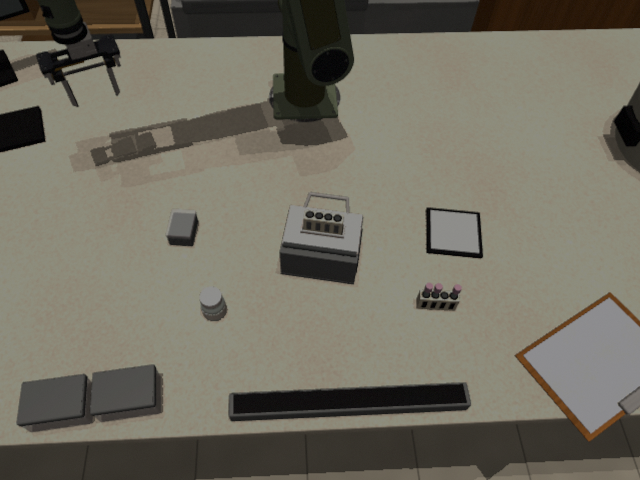

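The top view shows the housing near (305,255), with the rack seats at about (289–320, 250–256) and the pull bar from (275,302) to (320,310). The pad is at (155,282), on the left. The box is at (466,294), the jar at (423,193) and the tube rack at (190,190). The scene view agrees, with the rack at (323,222) and the pad at (454,232).

```bash
cat > h.py <<'E'
from rig import r
import cv2,numpy as np
from scipy.spatial.transform import Rotation as R
def cast(c,px,z):
    K=c["mtx"];T=np.array(c["world_to_cam"]);px=np.atleast_2d(np.array(px,float))
    d=np.c_[(px-K[:2,2])/K[0,0],np.ones(len(px))]*[1,-1,-1]
    Rm=T[:3,:3];o=-Rm.T@T[:3,3];d=d@Rm
    return o+d*((z-o[2])/d[:,2])[:,None]
def proj(c,p):
    T=np.array(c["world_to_cam"]);q=np.atleast_2d(p)@T[:3,:3].T+T[:3,3];q=q*[1,-1,-1]
    return q[:,:2]/q[:,2:]*c["mtx"][0,0]+c["mtx"][:2,2]
def rot(s):
    w=s["ee_rot"];return R.from_quat([w[1],w[2],w[3],w[0]])
def delta(target,yaw=None,down=True,Rt=None):
    """move to target TCP; tool down, tool y-axis along world angle yaw. prints in tool axes units"""
    s=r.state();R0=rot(s)
    if Rt is None and yaw is not None:
        c=[]
        for y in(yaw,yaw+np.pi):
            ya=np.array([np.cos(y),np.sin(y),0]);za=np.array([0,0,-1.]);c.append(R.from_matrix(np.c_[np.cross(ya,za),ya,za]))
        Rt=min(c,key=lambda q:(R0.inv()*q).magnitude())
    v=R0.inv().apply(np.array(target)-s["ee_pos"])/.05
    w=(R0.inv()*Rt).as_rotvec(degrees=True)/4 if Rt is not None else 0
    print("t",round(s["t"],2),"pos",s["ee_pos"].round(4),"shift units(start axes)",v.round(3),"turn units",np.round(w,2))
    if Rt is not None:print(" shift in end axes",(Rt.inv().apply(np.array(target)-s["ee_pos"])/.05).round(3))
E
python3 - <<'E'
from h import *
im=cv2.imread("pics/top0.png");g=cv2.cvtColor(im,cv2.COLOR_BGR2GRAY);c=r.calibration("top")
# seats
sub=(g[235:275,275:335]<70).astype(np.uint8)
n,l,st,ce=cv2.connectedComponentsWithStats(sub)
S=[ce[i]+[275,235] for i in range(1,n) if st[i,4]>25];print(np.round(S,1),[st[i,4] for i in range(1,n)])
P=cast(c,S,.158);print("seats",P.round(4),P.mean(0))
v=P[-1]-P[0];print("yaw deg",np.degrees(np.arctan2(v[1],v[0])))
# pad
m=(g[230:330,105:205]<50).astype(np.uint8)
cs=max(cv2.findContours(m,cv2.RETR_EXTERNAL,cv2.CHAIN_APPROX_NONE)[0],key=cv2.contourArea)
b=cv2.boxPoints(cv2.minAreaRect(cs))+[105,230];q=cast(c,b,.01);print("pad",q.round(3),q.mean(0),np.linalg.norm(q[0]-q[1]),np.linalg.norm(q[2]-q[1]))
for nm,p,z in[("flap front",[[259,275],[343,292]],.108),("bar",[[275,302],[320,310]],.105),("box",[[466,294]],.048),("jar",[[425,189]],.075),("tubes",[[190,188]],.09)]:
    print(nm,cast(c,p,z).round(3).tolist())
cv2.imwrite("pics/crop.png",cv2.resize(im[200:330,100:370],None,fx=2.9,fy=2.9,interpolation=2))
E
```

```text
[[294.  250.7]
 [309.8 253.8]
 [320.1 255.9]
 [304.1 261. ]] [np.int32(9), np.int32(133), np.int32(65), np.int32(67), np.int32(95)]
seats [[ 0.5733  0.0344  0.158 ]
 [ 0.5673  0.0036  0.158 ]
 [ 0.5631 -0.0166  0.158 ]
 [ 0.5532  0.0146  0.158 ]] [0.5642084 0.0089674 0.158    ]
yaw deg -135.47203722089185
pad [[0.465 0.433 0.01 ]
 [0.602 0.418 0.01 ]
 [0.579 0.276 0.01 ]
 [0.443 0.294 0.01 ]] [0.52224629 0.35535812 0.01      ] 0.13794966220629398 0.14405541227568722
flap front [[0.529, 0.108, 0.108], [0.495, -0.063, 0.108]]
bar [[0.475, 0.075, 0.105], [0.459, -0.016, 0.105]]
box [[0.493, -0.329, 0.048]]
jar [[0.717, -0.244, 0.075]]
tubes [[0.717, 0.262, 0.09]]
```

```bash
python3 - <<'E'
from h import *
delta([.569,.014,.25],np.radians(-11.3))
print(rot(r.state()).as_matrix().round(3))
E
```

```text
t 0.1 pos [ 0.2178 -0.5314  0.2044] shift units(start axes) [10.635 -7.433 -0.894] turn units [ -0.02  -0.02 -14.11]
 shift in end axes [12.073  4.751 -0.911]
[[ 0.925  0.379 -0.001]
 [ 0.379 -0.925  0.002]
 [ 0.    -0.002 -1.   ]]
```

servo_tool:
  series:
    - [[0, 0, -0.2], [0, 0, -1], 94]
    - [[0, 0, -0.2], [0, 0, -1], 94]
    - [[0, 0, -0.2], [0, 0, -1], 94]
    - [[0, 0, -0.2], [0, 0, -1], 94]
    - [[0, 0, -0.1], [0, 0, -1], 94]

```text
t: 0.6
ee_pos: [0.218, -0.5322, 0.2509]
ee_rot: [0.0, 0.932, 0.362, -0.0]
ft_force: [-0.2, 0.0, -0.4]
finger_gap: 0.0938
```

servo_tool:
  series:
    - [[0, 0, 0], [0, 0, -1], 94]
    - [[0, 0, 0], [0, 0, -1], 94]
    - [[0, 0, 0], [0, 0, -1], 94]
    - [[0, 0, 0], [0, 0, -1], 94]
    - [[0, 0, 0], [0, 0, -1], 94]

```text
t: 1.1
ee_pos: [0.2179, -0.5317, 0.2497]
ee_rot: [-0.001, 0.855, 0.518, 0.0]
ft_force: [0.7, 0.1, -0.0]
finger_gap: 0.0942
```

servo_tool:
  series:
    - [[0, 0, 0], [0, 0, -1], 94]
    - [[0, 0, 0], [0, 0, -1], 94]
    - [[0, 0, 0], [0, 0, -1], 94]
    - [[0, 0, 0], [0, 0, -1], 94]
    - [[0, 0, 0], [0, 0, -0.1], 94]

```text
t: 1.6
ee_pos: [0.2179, -0.5317, 0.2498]
ee_rot: [-0.001, 0.773, 0.634, 0.0]
ft_force: [1.1, 0.8, -0.7]
finger_gap: 0.0941
```

servo_tool:
  series:
    - [[0.9, 0.36, 0], [0, 0, 0], 94]
    - [[0.9, 0.36, 0], [0, 0, 0], 94]
    - [[0.9, 0.36, 0], [0, 0, 0], 94]
    - [[0.9, 0.36, 0], [0, 0, 0], 94]
    - [[0.9, 0.36, 0], [0, 0, 0], 94]

```text
t: 2.1
ee_pos: [0.351, -0.3273, 0.2502]
ee_rot: [-0.0, 0.774, 0.633, 0.0]
ft_force: [1.1, -0.9, -0.2]
finger_gap: 0.0939
```

servo_tool:
  series:
    - [[0.9, 0.36, 0], [0, 0, 0], 94]
    - [[0.9, 0.36, 0], [0, 0, 0], 94]
    - [[0.9, 0.36, 0], [0, 0, 0], 94]
    - [[0.9, 0.36, 0], [0, 0, 0], 94]
    - [[0.9, 0.36, 0], [0, 0, 0], 94]

```text
t: 2.6
ee_pos: [0.4834, -0.1243, 0.2504]
ee_rot: [0.0, 0.774, 0.633, -0.0]
ft_force: [1.3, -0.5, 0.3]
finger_gap: 0.0939
```

servo_tool:
  series:
    - [[0.9, 0.36, 0], [0, 0, 0], 94]
    - [[0.9, 0.36, 0], [0, 0, 0], 94]
    - [[0.6, 0.24, 0], [0, 0, 0], 94]
    - [[0.2, 0.2, 0], [0, 0, 0], 94]
    - [[0, 0, 0], [0, 0, 0], 94]

```text
t: 3.1
ee_pos: [0.5659, -0.0094, 0.2499]
ee_rot: [-0.0, 0.773, 0.634, -0.0]
ft_force: [0.0, -0.3, 0.0]
finger_gap: 0.0942
```

```bash
python3 - <<'E'
from h import *
delta([.569,.014,.25],np.radians(-11.3)); s=r.state();print(s["joints"].round(2))
c=r.calibration("wrist");im=r.grab_frame("wrist");cv2.imwrite("pics/w1.png",im[:,:,::-1]);np.save("c1.npy",c,allow_pickle=True);print(c)
E
```

```text
t 3.1 pos [ 0.5659 -0.0094  0.2499] shift units(start axes) [ 0.47  -0.03  -0.002] turn units [-0.01  0.01  0.02]
 shift in end axes [ 0.47  -0.03  -0.002]
[-0.17  0.16  1.51 -0.    1.48  0.03]
{'mtx': array([[390.18381525,   0.        , 318.14351689],
       [  0.        , 390.18381525, 243.57980033],
       [  0.        ,   0.        ,   1.        ]]), 'world_to_cam': array([[ 9.81102467e-01, -1.93488868e-01, -8.47187676e-05,
        -5.57831049e-01],
       [ 1.85715513e-01,  9.41809660e-01, -2.80186211e-01,
        -5.52570468e-02],
       [ 5.42927019e-02,  2.74875650e-01,  9.59945665e-01,
        -4.63183754e-01],
       [ 0.00000000e+00,  0.00000000e+00,  0.00000000e+00,
         1.00000000e+00]])}
```

View pics/w1.png

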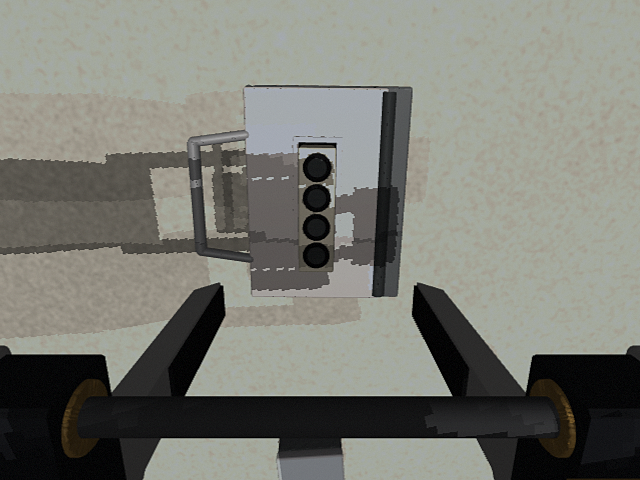

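The wrist view shows the rack seats in a column at (316,167–256). The bar runs along x≈192–199 from rows 145 to 250, and the flap's front edge goes from (245,87) to (251,297). All of it is well aligned with the gripper.

```bash
python3 - <<'E'
from h import *
c=np.load("c1.npy",allow_pickle=True).item()
g=cv2.cvtColor(cv2.imread("pics/w1.png"),cv2.COLOR_BGR2GRAY)
n,l,st,ce=cv2.connectedComponentsWithStats((g[150:275,296:338]<60).astype(np.uint8))
S=np.array([ce[i]+[296,150] for i in range(1,n) if st[i,4]>200]);print(S.round(1))
S=np.array(sorted(S.tolist(),key=lambda p:p[1]))
P=cast(c,S,.158);print(P.round(4));m=P.mean(0);print("rack",m.round(4))
yaw=lambda v:np.degrees(np.arctan2(v[1],v[0]))
print("rack yaw",yaw(P[0]-P[-1]))
F=cast(c,[[245,87],[251,297]],.108);B=cast(c,[[192,145],[199,250]],.105)
for q in(F,B):print(q.round(4),q.mean(0).round(4),np.linalg.norm(q[0]-q[1]),yaw(q[0]-q[1]))
E
```

```text
[[316.7 167.2]
 [316.2 197.7]
 [315.9 227. ]
 [315.9 254.8]]
[[ 0.5769  0.0474  0.158 ]
 [ 0.5725  0.0269  0.158 ]
 [ 0.5682  0.0062  0.158 ]
 [ 0.5641 -0.0142  0.158 ]]
rack [0.5704 0.0166 0.158 ]
rack yaw 78.2717988498222
[[ 0.5337  0.1131  0.108 ]
 [ 0.4961 -0.0577  0.108 ]] [0.5149 0.0277 0.108 ] 0.17491123262241554 77.58986355775744
[[ 0.4806  0.0795  0.105 ]
 [ 0.4616 -0.007   0.105 ]] [0.4711 0.0362 0.105 ] 0.0885960266283785 77.59084886411048
```

servo_tool:
  series:
    - [[0.51, -0.02, 0], [0, 0, 0.1], 60]
    - [[0, 0, 0.8], [0, 0, 0], 60]
    - [[0, 0, 0.8], [0, 0, 0], 60]
    - [[0, 0, 0.6], [0, 0, 0], 60]
    - [[0, 0, 0.2], [0, 0, 0], 60]
  force: 15

```text
t: 3.65
ee_pos: [0.5654, 0.0135, 0.1265]
ee_rot: [-0.003, 0.777, 0.63, -0.003]
ft_force: [-0.9, 0.3, 1.0]
finger_gap: 0.0608
```

servo_tool:
  series:
    - [[0, 0, 0], [0, 0, 0], 15]
    - [[0, 0, 0], [0, 0, 0], 15]
    - [[0, 0, 0], [0, 0, 0], 15]
    - [[0, 0, 0], [0, 0, 0], 15]
    - [[0, 0, 0], [0, 0, 0], 15]

```text
t: 4.15
ee_pos: [0.5702, 0.015, 0.132]
ee_rot: [0.001, 0.776, 0.631, 0.001]
ft_force: [-0.3, 0.4, 3.2]
finger_gap: 0.0261
```

servo_tool:
  series:
    - [[0, 0, 0], [0, 0, 0], 15]
    - [[0, 0, -0.1], [0, 0, 0], 15]
    - [[0, 0, -0.1], [0, 0, 0], 15]
    - [[0, 0, -0.2], [0, 0, 0], 15]
    - [[0, 0, -0.4], [0, 0, 0], 15]

```text
t: 4.65
ee_pos: [0.5677, 0.0153, 0.1694]
ee_rot: [-0.002, 0.776, 0.631, -0.001]
ft_force: [-0.6, -0.3, -1.1]
finger_gap: 0.0257
```

servo_tool:
  series:
    - [[0, 0, -0.8], [0, 0, 0], 15]
    - [[0, 0, -0.6], [0, 0, 0], 15]
    - [[-0.5, -0.2, -0.2], [0, 0, 0], 15]
    - [[-0.7, -0.32, 0], [0, 0, 0], 15]
    - [[-0.7, -0.32, 0], [0, 0, 0], 15]

```text
t: 5.15
ee_pos: [0.5086, -0.07, 0.2518]
ee_rot: [0.001, 0.775, 0.632, 0.001]
ft_force: [0.1, -0.8, -1.4]
finger_gap: 0.0258
```

servo_tool:
  series:
    - [[-0.7, -0.32, 0], [0, 0, 0], 15]
    - [[-0.7, -0.32, 0], [0, 0, 0], 15]
    - [[-0.7, -0.32, 0.2], [0, 0, 0], 15]
    - [[-0.4, -0.2, 0.5], [0, 0, 0], 15]
    - [[-0.2, -0.07, 0.5], [0, 0, 0], 15]

```text
t: 5.65
ee_pos: [0.4205, -0.191, 0.1911]
ee_rot: [0.001, 0.776, 0.63, 0.0]
ft_force: [0.0, 0.9, -0.5]
finger_gap: 0.026
```

servo_tool:
  series:
    - [[0, 0, 0.7], [0, 0, 0], 15]
    - [[0, 0, 0.7], [0, 0, 0], 15]
    - [[0, 0, 0.6], [0, 0, 0], 15]
    - [[0, 0, 0], [0, 0, 0], 15]
    - [[0, 0, 0], [0, 0, 0], 15]

```text
t: 6.15
ee_pos: [0.4213, -0.1891, 0.091]
ee_rot: [-0.0, 0.776, 0.631, -0.0]
ft_force: [0.3, 0.3, -0.1]
finger_gap: 0.0254
```

```bash
python3 - <<'E'
from h import *
s=r.state();print(s["ee_pos"],s["ft_force"],rot(s).as_matrix().round(3).tolist())
im=r.grab_frame("scene");cv2.imwrite("pics/s2.png",cv2.resize(im[100:330,100:500],None,fx=2,fy=2)[:,:,::-1])
E
```

```text
[ 0.42129705 -0.18914743  0.09100885] [ 0.31496775  0.34326448 -0.07172649] [[0.203, 0.979, -0.0], [0.979, -0.203, 0.0], [0.0, -0.0, -1.0]]
```

View pics/s2.png

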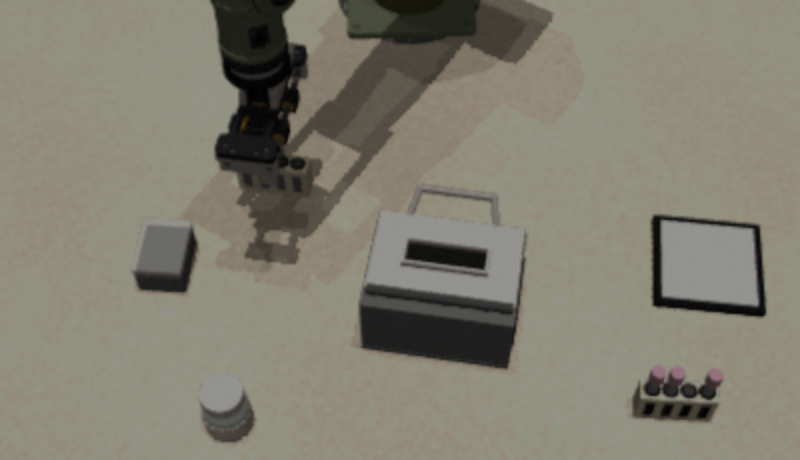

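The rack is held upright at (275,172) in the crop and the nest is empty at (445,255). I'll lower the rack, slowing towards the end.

servo_tool:
  series:
    - [[0, 0, 0.5], [0, 0, 0], 15]
    - [[0, 0, 0.4], [0, 0, 0], 15]
    - [[0, 0, 0.25], [0, 0, 0], 15]
    - [[0, 0, 0.06], [0, 0, 0], 15]
    - [[0, 0, 0], [0, 0, 0], 15]

```text
t: 6.7
ee_pos: [0.4219, -0.1895, 0.0307]
ee_rot: [0.001, 0.776, 0.631, 0.0]
ft_force: [0.8, -0.6, -0.2]
finger_gap: 0.026
```

servo_tool:
  series:
    - [[0, 0, 0.03], [0, 0, 0], 15]
    - [[0, 0, 0.03], [0, 0, 0], 15]
    - [[0, 0, 0], [0, 0, 0], 15]

```text
t: 7.0
ee_pos: [0.4215, -0.1893, 0.0274]
ee_rot: [0.0, 0.776, 0.631, 0.0]
ft_force: [0.2, -1.1, -1.3]
finger_gap: 0.0259
```

servo_tool:
  series:
    - [[0, 0, 0.02], [0, 0, 0], 15]
    - [[0, 0, 0.02], [0, 0, 0], 15]
    - [[0, 0, 0], [0, 0, 0], 15]

```text
t: 7.3
ee_pos: [0.421, -0.189, 0.0248]
ee_rot: [-0.0, 0.776, 0.631, -0.0]
ft_force: [-0.3, -0.0, -0.4]
finger_gap: 0.0257
```

servo_tool:
  series:
    - [[0, 0, 0.03], [0, 0, 0], 15]
    - [[0, 0, 0], [0, 0, 0], 15]

```text
t: 7.5
ee_pos: [0.4212, -0.1892, 0.024]
ee_rot: [-0.0, 0.776, 0.631, -0.0]
ft_force: [-1.7, 1.2, 4.1]
finger_gap: 0.0262
```

servo_tool:
  series:
    - [[0, 0, 0.02], [0, 0, 0], 15]
    - [[0, 0, 0], [0, 0, 0], 15]

```text
t: 7.7
ee_pos: [0.4213, -0.1892, 0.0239]
ee_rot: [-0.0, 0.776, 0.631, -0.0]
ft_force: [-3.8, 3.0, 13.4]
finger_gap: 0.0258
```

servo_tool:
  series:
    - [[0, 0, -0.03], [0, 0, 0], 60]
    - [[0, 0, 0], [0, 0, 0], 60]
    - [[0, 0, 0], [0, 0, 0], 60]
    - [[0, 0, -0.1], [0, 0, 0], 60]
    - [[0, 0, -0.4], [0, 0, 0], 60]

```text
t: 8.2
ee_pos: [0.4191, -0.1878, 0.0474]
ee_rot: [-0.003, 0.776, 0.631, -0.001]
ft_force: [-0.0, -0.0, -0.4]
finger_gap: 0.0592
```

servo_tool:
  series:
    - [[0, 0, -0.8], [0, 0, 0], 60]
    - [[0, 0, -0.9], [0, 0, 0], 40]
    - [[0, 0, -0.9], [0, 0, 0], 30]
    - [[0.5, 0, -0.4], [0, 0, 0], 30]
    - [[0.8, 0, 0], [0, 0, 0], 30]

```text
t: 8.7
ee_pos: [0.4374, -0.1277, 0.2039]
ee_rot: [0.005, 0.777, 0.63, 0.002]
ft_force: [1.4, 0.4, -0.5]
finger_gap: 0.0319
```

servo_tool:
  series:
    - [[0.9, 0, 0], [0, 0, 0], 30]
    - [[0.9, 0, 0], [0, 0, 0], 30]
    - [[0.9, 0.04, 0], [0, 0, 0], 30]
    - [[0.6, 0, 0], [0, 0, 0], 30]
    - [[0, 0, 0], [0, 0, 0], 30]

```text
t: 9.2
ee_pos: [0.47, 0.0389, 0.1991]
ee_rot: [-0.0, 0.774, 0.633, 0.0]
ft_force: [-0.1, -0.2, -0.7]
finger_gap: 0.0304
```

```bash
python3 - <<'E'
from h import *
delta([.470,.035,.086],np.radians(-12.2))
c=r.calibration("wrist");np.save("c2.npy",c,allow_pickle=True)
cv2.imwrite("pics/w2.png",r.grab_frame("wrist")[:,:,::-1])
E
```

```text
t 9.2 pos [0.47   0.0389 0.1991] shift units(start axes) [-0.078  0.017  2.261] turn units [-0.   -0.02  0.19]
 shift in end axes [-0.075  0.017  2.261]
```

View pics/w2.png

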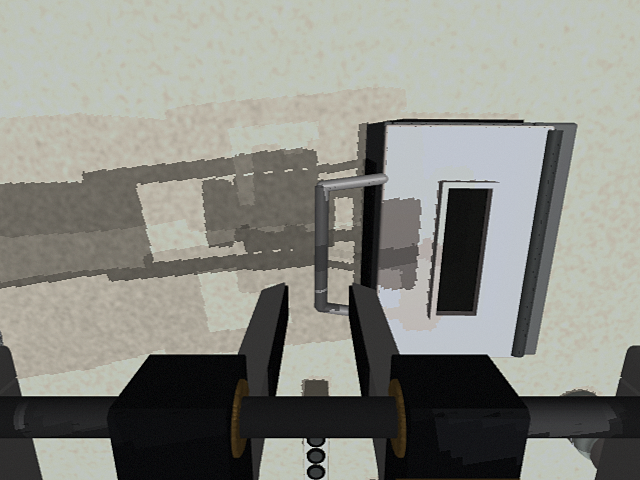

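The bar runs from (321,185) to (320,308), directly below the gap between the fingers. The placed rack is visible upright at (316,440). I'll refine the bar's position.

```bash
python3 - <<'E'
from h import *
c=np.load("c2.npy",allow_pickle=True).item()
B=cast(c,[[321,185],[320.5,308]],.105);print(B.round(4),B.mean(0).round(4),np.degrees(np.arctan2(*(B[0]-B[1])[1::-1])))
N=cast(c,[[443,183],[491,183],[478,315],[437,315]],.112);print(N.round(4),N.mean(0))
F=cast(c,[[386,124],[377,355]],.108);print(F.round(4),F.mean(0),np.degrees(np.arctan2(*(F[0]-F[1])[1::-1])))
H=cast(c,[[556,128],[514,356]],.108);print(H.round(4),H.mean(0))
delta([B.mean(0)[0],B.mean(0)[1],.086],np.radians(-12.2))
E
```

```text
[[ 0.4818  0.0829  0.105 ]
 [ 0.4631 -0.0092  0.105 ]] [0.4724 0.0369 0.105 ] 78.53837605711323
[[ 0.5635  0.0689  0.112 ]
 [ 0.5956  0.0625  0.112 ]
 [ 0.5785 -0.0349  0.112 ]
 [ 0.5483 -0.0288  0.112 ]] [0.57149101 0.01692331 0.112     ]
[[ 0.5319  0.1144  0.108 ]
 [ 0.499  -0.0562  0.108 ]] [0.51547613 0.02910278 0.108     ] 79.09775943794759
[[ 0.6423  0.0897  0.108 ]
 [ 0.6047 -0.0784  0.108 ]] [0.62350153 0.00566174 0.108     ]
t 9.25 pos [0.4697 0.0371 0.1989] shift units(start axes) [0.007 0.055 2.259] turn units [-0.    0.    0.17]
 shift in end axes [0.007 0.054 2.259]
```

servo_tool:
  series:
    - [[0, 0.05, 0.7], [0, 0, 0], 30]
    - [[0, 0, 0.8], [0, 0, 0], 30]
    - [[0, 0, 0.5], [0, 0, 0], 30]
    - [[0, 0, 0.26], [0, 0, 0], 30]
    - [[0, 0, 0], [0, 0, 0], 30]
  force: 15

```text
t: 9.75
ee_pos: [0.4705, 0.0343, 0.0842]
ee_rot: [-0.001, 0.776, 0.631, -0.002]
ft_force: [1.0, -0.4, -0.9]
finger_gap: 0.03
```

servo_tool:
  series:
    - [[0, 0, 0], [0, 0, 0], 0]
    - [[0, 0, 0], [0, 0, 0], 0]
    - [[0, 0, 0], [0, 0, 0], 0]
    - [[0, 0, 0], [0, 0, 0], 0]

```text
t: 10.15
ee_pos: [0.4713, 0.0353, 0.0872]
ee_rot: [-0.001, 0.776, 0.631, -0.001]
ft_force: [-5.6, 0.6, 6.4]
finger_gap: 0.0093
```

servo_tool:
  series:
    - [[0, 0.015, -0.31], [0, 0, 0], 0]
    - [[0, 0.046, -0.306], [0, 0, 0], 0]
    - [[0, 0.077, -0.3], [0, 0, 0], 0]
    - [[0, 0, 0], [0, 0, 0], 0]

```text
t: 10.55
ee_pos: [0.4778, 0.034, 0.1336]
ee_rot: [-0.001, 0.775, 0.631, -0.001]
ft_force: [-6.1, 0.9, 3.7]
finger_gap: 0.0094
```

servo_tool:
  series:
    - [[0, 0.106, -0.291], [0, 0, 0], 0]
    - [[0, 0.135, -0.279], [0, 0, 0], 0]
    - [[0, 0.162, -0.264], [0, 0, 0], 0]
    - [[0, 0.188, -0.247], [0, 0, 0], 0]
    - [[0, 0.211, -0.227], [0, 0, 0], 0]

```text
t: 11.05
ee_pos: [0.513, 0.0266, 0.1976]
ee_rot: [-0.005, 0.775, 0.631, -0.004]
ft_force: [-13.6, 2.0, 8.8]
finger_gap: 0.0093
```

servo_tool:
  series:
    - [[0, 0.233, -0.204], [0, 0, 0], 0]
    - [[0, 0.252, -0.18], [0, 0, 0], 0]
    - [[0, 0.269, -0.154], [0, 0, 0], 0]
    - [[0, 0, 0], [0, 0, 0], 0]

```text
t: 11.45
ee_pos: [0.5568, 0.0174, 0.2294]
ee_rot: [0.002, 0.776, 0.631, 0.001]
ft_force: [-6.6, -0.2, 15.3]
finger_gap: 0.0095
```

servo_tool:
  series:
    - [[0, 0.283, -0.14], [0, 0, 0], 0]
    - [[0, 0.294, -0.12], [0, 0, 0], 0]
    - [[0, 0.302, -0.08], [0, 0, 0], 0]
    - [[0, 0.308, -0.038], [0, 0, 0], 0]
    - [[0, 0, 0], [0, 0, 0], 0]

```text
t: 11.95
ee_pos: [0.6157, 0.0051, 0.2451]
ee_rot: [0.002, 0.776, 0.631, 0.002]
ft_force: [1.4, -1.8, 3.9]
finger_gap: 0.0094
```

servo_tool:
  series:
    - [[0, 0.31, -0.006], [0, 0, 0], 0]
    - [[0, 0.309, 0.025], [0, 0, 0], 0]
    - [[0, 0.305, 0.055], [0, 0, 0], 0]
    - [[0, 0, 0], [0, 0, 0], 0]

```text
t: 12.35
ee_pos: [0.66, -0.0041, 0.2397]
ee_rot: [0.001, 0.776, 0.631, 0.001]
ft_force: [2.7, -1.1, 0.3]
finger_gap: 0.0091
```

servo_tool:
  series:
    - [[0, 0, 0], [0, 0, 0], 24]
    - [[0, 0, 0], [0, 0, 0], 24]
    - [[0, 0, 0], [0, 0, 0], 24]
    - [[0, 0, -0.2], [0, 0, 0], 24]
    - [[0, 0, -0.4], [0, 0, 0], 24]

```text
t: 12.85
ee_pos: [0.657, -0.003, 0.2679]
ee_rot: [-0.002, 0.776, 0.631, -0.001]
ft_force: [0.4, -0.4, 0.5]
finger_gap: 0.0236
```

servo_tool:
  series:
    - [[0, 0, -0.8], [0, 0, 0], 24]
    - [[0, 0, -0.8], [0, 0, 0], 24]
    - [[0, -0.7, 0], [0, 0, 0], 60]
    - [[0, -0.8, 0], [0, 0, 0], 60]
    - [[0, -0.75, 0], [0, 0, -0.5], 60]

```text
t: 13.35
ee_pos: [0.5473, 0.0197, 0.3505]
ee_rot: [0.001, 0.764, 0.645, 0.001]
ft_force: [-0.2, 1.4, 0.2]
finger_gap: 0.0446
```

servo_tool:
  series:
    - [[0, 0, 0], [0, 0, -1], 60]
    - [[0, 0, 0], [0, 0, -1], 60]
    - [[0, 0, 0], [0, 0, -1], 60]
    - [[0, 0, 0], [0, 0, -1], 60]
    - [[0, 0, 0], [0, 0, -1], 60]

```text
t: 13.85
ee_pos: [0.5482, 0.0196, 0.3503]
ee_rot: [0.0, 0.64, 0.769, 0.0]
ft_force: [-0.1, 0.2, -0.2]
finger_gap: 0.06
```

servo_tool:
  series:
    - [[0, 0, 0], [0, 0, -1], 60]
    - [[0, 0, 0], [0, 0, -1], 60]
    - [[0, 0, 0], [0, 0, -1], 60]
    - [[0, 0, 0], [0, 0, -1], 60]
    - [[0, 0, 0], [0, 0, -1], 60]

```text
t: 14.35
ee_pos: [0.5483, 0.0196, 0.3503]
ee_rot: [0.0, 0.497, 0.868, 0.0]
ft_force: [0.3, -0.5, -0.1]
finger_gap: 0.0601
```

servo_tool:
  series:
    - [[0, 0, 0], [0, 0, -1], 60]
    - [[0, 0, 0], [0, 0, -1], 60]
    - [[0, 0, 0], [0, 0, -1], 60]
    - [[0, 0, 0], [0, 0, -1], 60]
    - [[0, 0, 0], [0, 0, -1], 60]

```text
t: 14.85
ee_pos: [0.5483, 0.0196, 0.3503]
ee_rot: [0.001, 0.338, 0.941, 0.0]
ft_force: [0.1, 0.0, 0.1]
finger_gap: 0.0597
```

servo_tool:
  series:
    - [[0, 0, 0], [0, 0, -1], 60]
    - [[0, 0, 0], [0, 0, -1], 60]
    - [[0, 0, 0], [0, 0, -1], 60]
    - [[0, 0, 0], [0, 0, -1], 60]
    - [[0, 0, 0], [0, 0, -1], 60]

```text
t: 15.35
ee_pos: [0.5483, 0.0196, 0.3503]
ee_rot: [0.001, 0.17, 0.985, 0.0]
ft_force: [-0.2, 1.2, 0.6]
finger_gap: 0.06
```

servo_tool:
  series:
    - [[0, 0, 0], [0, 0, -1], 60]
    - [[0, 0, 0], [0, 0, -1], 60]
    - [[0, 0, 0], [0, 0, 0], 60]

```text
t: 15.65
ee_pos: [0.5483, 0.0196, 0.3502]
ee_rot: [0.001, 0.102, 0.995, 0.0]
ft_force: [0.3, -0.4, 0.2]
finger_gap: 0.0598
```

```bash
python3 - <<'E'
from h import *
delta([.5505,.0209,.25],np.radians(78.5));print(r.state()["joints"].round(2))
c=r.calibration("wrist");np.save("c3.npy",c,allow_pickle=True)
cv2.imwrite("pics/w3.png",r.grab_frame("wrist")[:,:,::-1])
E
```

```text
t 15.65 pos [0.5483 0.0196 0.3502] shift units(start axes) [-0.035  0.034  2.003] turn units [ 0.    0.01 -0.05]
 shift in end axes [-0.037  0.035  2.003]
[-0.12  0.08  1.39  0.    1.67 -1.49]
```

View pics/w3.png

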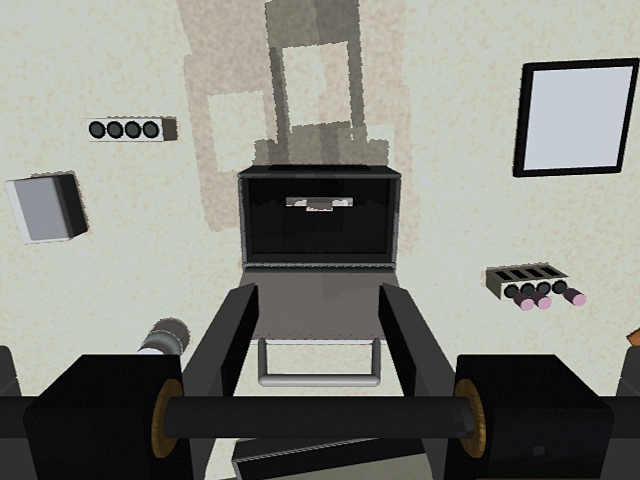

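The flap stands open, with the bar at (318,380), and the rack is upright at (130,130). The filter tab's top is at about (319,208), and the pad's corners are near (525,63), (638,58), (621,175) and (513,176).

```bash
python3 - <<'E'
from h import *
c=np.load("c3.npy",allow_pickle=True).item();im=cv2.imread("pics/w3.png")
print(cv2.cvtColor(im,cv2.COLOR_BGR2GRAY)[194:216:1,300:342:3])
print("tab",cast(c,[[306,208.5],[319.5,208.5],[333,208.5]],.096).round(4))
print("frame top",cast(c,[[287,201.5],[352,201.5]],.066).round(4), "well",cast(c,[[243,178],[396,178]],.1).round(4))
q=cast(c,[[525,63],[638,58],[621,175],[513,176]],.01);print("pad",q.round(3),q.mean(0).round(4))
E
```

```text
[[ 11  11  10  13   7   6   4   0   5   8   7   3   9   6]
 [  6   5   3   8   7   6   7   7   0   3   7   2   3   5]
 [ 17   1  18   2   1   2   0   0   0   1   0   0   0   0]
 [ 75  62  71  63  72  61  76  61  67  59  59  56  61  72]
 [106 110 103  77  76  74  77  77  77  76  76  93  89  97]
 [ 85 105  98  67  64  67  64  67  68  68  67  89  76  93]
 [ 72 206 146  67  68  66  67  67  65  69  66  74 196  66]
 [193 191 151  66  66  66  66  65  66  65  64 200 189 190]
 [187 184 100  70  70  70  70  68  66  70  67 199 184 186]
 [182 185 110  91  92  91  92  93  91  89  90 195 183 184]
 [188 187 112  90  89  87  89  90  92  90  89 195 188 187]
 [207 210 120  86  91  92  89  88  91  86  87 218 213 209]
 [ 28  28  49  79  83  89  90  88  89  90  86  36  40  39]
 [  0   0  55 164  75  87  89  88  84  86  88   0   0   0]
 [ 15  15 129 158 197  75  81  86  73  84  83   0  13  11]
 [ 19  12 129 186 195 200  76  76 203  71  74   0  12  15]
 [ 13  16 135 204 207 212 142 218 215 214 222   3  17  16]
 [ 11  13  23  31  32  33  20  37  34  38  39  11  14  15]
 [ 12  16   8   6   6   6  10   4   6   4   9  17  16  17]
 [ 12  17  15  16  15  14   8  14  15  13  12  17  16  18]
 [ 17  14  19  13  15  19  17  14  11  15  14  16  13  17]
 [ 15  16  13  15  13  16  17  15  19  17  18  15  17  15]]
tab [[0.55   0.006  0.096 ]
 [0.5531 0.0209 0.096 ]
 [0.5562 0.0358 0.096 ]]
frame top [[ 0.5427 -0.0167  0.066 ]
 [ 0.5584  0.0597  0.066 ]] well [[ 0.5023 -0.054   0.1   ]
 [ 0.5361  0.1097  0.1   ]]
pad [[0.444 0.3   0.01 ]
 [0.466 0.435 0.01 ]
 [0.606 0.416 0.01 ]
 [0.579 0.277 0.01 ]] [0.5235 0.3567 0.01  ]
```

servo_tool:
  series:
    - [[-0.067, 0.04, 0.4], [0, 0, 0], 60]
    - [[0, 0, 0.8], [0, 0, 0], 60]
    - [[0, 0, 0.9], [0, 0, 0], 60]
    - [[0, 0, 0.9], [0, 0, 0], 60]
    - [[0, 0, 0.8], [0, 0, 0], 60]
  force: 20

```text
t: 16.2
ee_pos: [0.5516, 0.0208, 0.1576]
ee_rot: [-0.0, 0.103, 0.995, 0.0]
ft_force: [0.7, -0.2, -0.5]
finger_gap: 0.0599
```

servo_tool:
  series:
    - [[0, 0, 0.7], [0, 0, 0], 60]
    - [[0, 0, 0.6], [0, 0, 0], 60]
    - [[0, 0, 0.35], [0, 0, 0], 60]
    - [[0, 0, 0.13], [0, 0, 0], 60]
    - [[0, 0, 0], [0, 0, 0], 60]

```text
t: 16.7
ee_pos: [0.5516, 0.0208, 0.0697]
ee_rot: [-0.001, 0.102, 0.995, 0.0]
ft_force: [0.4, -0.1, -0.4]
finger_gap: 0.0598
```

servo_tool:
  series:
    - [[0, 0, 0], [0, 0, 0], 20]
    - [[0, 0, 0], [0, 0, 0], 20]
    - [[0, 0, 0], [0, 0, 0], 20]
    - [[0, 0, 0], [0, 0, 0], 20]
    - [[0, 0, 0], [0, 0, 0], 20]

```text
t: 17.2
ee_pos: [0.5527, 0.0205, 0.071]
ee_rot: [0.001, 0.102, 0.995, -0.0]
ft_force: [-0.7, -1.0, 1.5]
finger_gap: 0.0297
```

servo_tool:
  series:
    - [[0, 0, -0.1], [0, 0, 0], 20]
    - [[0, 0, -0.2], [0, 0, 0], 20]
    - [[0, 0, -0.2], [0, 0, 0], 20]
    - [[0, 0, -0.2], [0, 0, 0], 20]
    - [[0, 0, -0.2], [0, 0, 0], 20]
  force: 25

```text
t: 17.7
ee_pos: [0.5523, 0.0207, 0.1165]
ee_rot: [0.0, 0.102, 0.995, 0.0]
ft_force: [0.6, -0.3, -0.9]
finger_gap: 0.0298
```

servo_tool:
  series:
    - [[0, 0, -0.3], [0, 0, 0], 20]
    - [[0, 0, -0.4], [0, 0, 0], 20]
    - [[0, 0, -0.5], [0, 0, 0], 20]
    - [[0, 0, -0.5], [0, 0, 0], 20]
    - [[0, 0, -0.4], [0, 0, 0], 20]

```text
t: 18.2
ee_pos: [0.5526, 0.0207, 0.223]
ee_rot: [0.001, 0.102, 0.995, -0.0]
ft_force: [0.3, 0.7, -1.3]
finger_gap: 0.0298
```

```bash
python3 - <<'E'
from h import *
delta([.523,.356,.225],np.radians(78.5))
E
```

```text
t 18.2 pos [0.5526 0.0207 0.223 ] shift units(start axes) [ 1.942  6.446 -0.043] turn units [ 0.    0.03 -0.05]
 shift in end axes [ 1.917  6.454 -0.04 ]
```

servo_tool:
  series:
    - [[0.06, 0.2, 0], [0, 0, 0], 20]
    - [[0.12, 0.4, 0], [0, 0, 0], 20]
    - [[0.2, 0.65, 0], [0, 0, 0], 20]
    - [[0.2, 0.7, 0], [0, 0, 0], 20]
    - [[0.2, 0.7, 0], [0, 0, 0], 20]

```text
t: 18.7
ee_pos: [0.5396, 0.1601, 0.2192]
ee_rot: [-0.001, 0.102, 0.995, -0.0]
ft_force: [0.7, -0.5, -0.8]
finger_gap: 0.0295
```

servo_tool:
  series:
    - [[0.2, 0.7, 0], [0, 0, 0], 20]
    - [[0.2, 0.7, 0], [0, 0, 0], 20]
    - [[0.2, 0.7, 0], [0, 0, 0], 20]
    - [[0.2, 0.65, 0], [0, 0, 0], 20]
    - [[0.2, 0.5, 0], [0, 0, 0], 20]

```text
t: 19.2
ee_pos: [0.5233, 0.33, 0.2189]
ee_rot: [-0.001, 0.101, 0.995, -0.0]
ft_force: [0.2, -0.2, -1.4]
finger_gap: 0.0297
```

servo_tool:
  series:
    - [[0.1, 0.35, 0], [0, 0, 0], 20]
    - [[0.06, 0.2, 0], [0, 0, 0], 20]
    - [[0, 0, 0], [0, 0, 0], 20]
    - [[0, 0, 0], [0, 0, 0], 20]
    - [[0, 0, 0], [0, 0, 0], 20]

```text
t: 19.7
ee_pos: [0.523, 0.355, 0.2202]
ee_rot: [-0.0, 0.103, 0.995, -0.0]
ft_force: [-0.2, -0.1, -0.6]
finger_gap: 0.0297
```

```bash
python3 - <<'E'
from h import *
delta([.523,.356,.222],np.radians(78.5))
a=r.grab_frame("scene");b=r.grab_frame("top")
v=np.vstack([cv2.resize(a[60:340,130:530],(800,560))])[:,:,::-1];cv2.imwrite("pics/s4.png",v)
cv2.imwrite("pics/t4.png",cv2.resize(b[150:400,80:500],(800,476))[:,:,::-1])
s=r.state();print(s["ft_force"],s["finger_gap"],s["qvel"].round(3))
E
```

```text
t 19.7 pos [0.523  0.355  0.2202] shift units(start axes) [ 0.005  0.02  -0.036] turn units [-0.01  0.   -0.08]
 shift in end axes [ 0.005  0.02  -0.036]
[-0.5933047  -0.24104    -0.26328484] 0.02969173392180006 [ 0.002 -0.001 -0.002  0.003 -0.001  0.002]
```

View pics/s4.png

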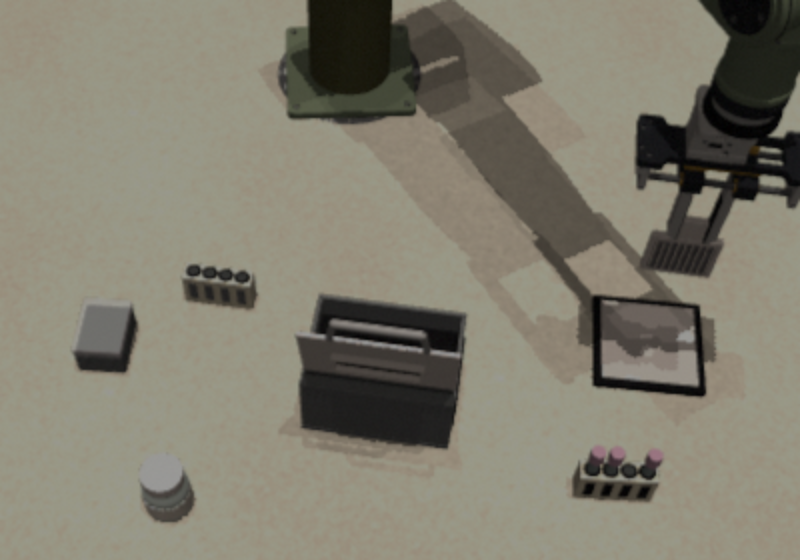

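View pics/t4.png

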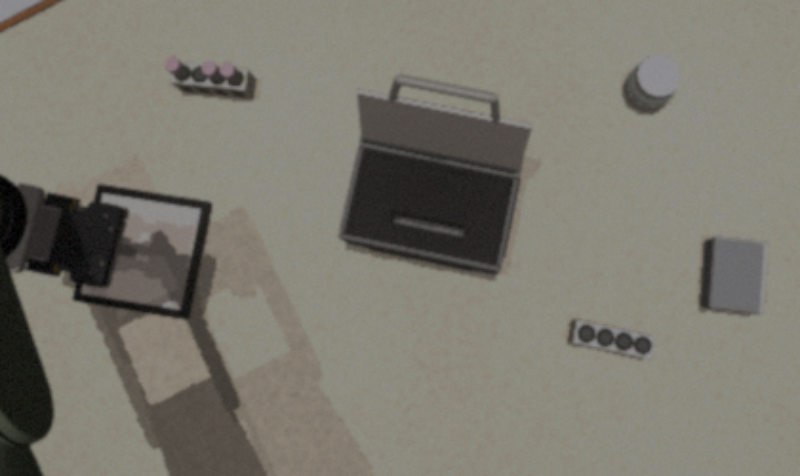

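The scene view shows the filter at (683,250), hanging plumb between the fingers above the pad. The flap is open, the rack is standing at (220,285) and the bystanders haven't moved. I'll check the filter's bottom edge against its projection, then hand in.

```bash
python3 - <<'E'
from h import *
s=r.state();p=s["ee_pos"];y=rot(s).as_matrix()[:,1]
q=proj(r.calibration("scene"),[[*(p+k*.04*y)[:2],p[2]-.065+dz] for k in(-1,1) for dz in(0,.06)])
print("predicted crop px of filter corners (R bottom, R top, L bottom, L top)",((q-[130,60])*2).round(0).tolist())
r.close_job()
E
```

```text
predicted crop px of filter corners (R bottom, R top, L bottom, L top) [[641.0, 266.0], [653.0, 233.0], [710.0, 275.0], [725.0, 242.0]]
the job is handed in; nothing more can be done
```

The job is done and handed in at about 20 s on the robot's clock, well under the 72 s limit. No verdict is reported, so this rests on my own checks.

- **Rack:** I lifted the empty rack out of the nest and stood it upright on bare bench at about (0.42, −0.19) m. The last pictures show it standing there.
- **Flap:** I swung it up by its bar to about 1.8 rad and let go. It stayed open by itself.
- **Filter:** I drew it out by its tab and am holding it at (0.523, 0.355) m. My pad-centre estimates from two views were (0.522, 0.355) and (0.524, 0.357) m. Its underside is about 0.155 m above the bench, so roughly 14.5 cm above the pad's top face.
- **Last checks:**
  - The grip read 29.7 mm on the 30 mm tab, the arm was still, and the force on the tool was under 1 N.
  - The filter's bottom corners in the scene picture agree with an upright filter to within a few pixels. That check was by eye and is fairly coarse.
  - The filled tube rack, slide box and jar look unmoved in both pictures.
- **Forces:** The highest readings were about 14 N at the rack's touchdown and about 17 N while swinging the flap, because my arc was a few millimetres off. Both are well under the limits.

None of the checks failed or disagreed.

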